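# Lock the service hatch with its quarter-turn wing knob

### The arm

A 6-joint arm with a two-finger parallel gripper is mounted at the origin on a cart in front of the work surface, level with it; the furniture and walls round the work are solid. World frame = base frame: x ahead of the robot, y to its left, z up, the work surface at z = 0. Lengths are in mm, angles in rad, forces in N, time in s.
With the tool pointing down it reaches from about 350 to 775 mm from the base axis. Payload 7.3 kg.
Tool frame: the origin (TCP) lies between the finger pads, 19 mm behind the fingertips; this is the grasp point; z points along the fingers, y is the line along which they close (so a half turn about z gives the same grasp; the last joint's range is limited). The gripper opens to 92 mm and grips with 3 to 60 N. Pads are 19 mm wide; open, the fingers measure 130 mm over their backs; the gripper's body (75 mm by 190 mm) begins 47 mm behind the grasp point.
Start: joints at [-1.463, 0.342, 1.524, -0, 1.275, -0.146], TCP at [131.841, -508.194, 245.541] pointing down, gripper open.
Joint ranges: [-2.53, 2.53], [-0.77, 2.02], [0.04, 2.7], [-1, 4.14], [0.28, 2.66], [-3.11, 3.11]. Speed limits (rad/s): [2.57, 2.57, 3.14, 3.14, 3.14, 3.14].

### API

Orientations are given as [roll, pitch, yaw] about the fixed x, y, z axes, in that order (R = Rz(yaw) Ry(pitch) Rx(roll)).
In Python, from plant import bot gives the robot as it stands. The module is installed in compiled form; this text tells all that it offers.
- The arm moves only by the shell command python3 -m crank 'ROWS' [OPENING]. ROWS is JSON, a list of rows, each a list of 6 numbers: the shift along the tool's x, y, z in m, then the turn, a rotation vector about the tool's x, y, z in rad. In form: [[dx, dy, dz, wx, wy, wz], ...]. A call has 1 to 5 rows; each row shifts and turns the commanded pose from where the row before left it, along the tool's axes as they then stand; what a row does not reach is not made up. A row lasts 1/8 s, in which the tool goes at most 62.5 mm and 10.7 degrees, less where a joint would pass 70% of its speed; a pose out of reach is approached as far as the arm can. A call is refused whole if a number of a shift passes 0.0625 or a number of a turn 0.188, either way. A call with a gripper value outside its range is refused whole. OPENING is the opening in per cent of the stroke, from 0 (shut) to 100 (fully open), set as the call begins (- or left out, the last holds). The fingers move at their own pace and stop on an object; the grip force is fixed at half the most. Time passes only in rows, so rows that do not move let the fingers close. It gives the time, the measured TCP pose, the force, the opening and the grip force at its end, in the units of the state.
- bot.get_obs(): the state, without advancing time (a new reading comes with each control period).
- bot.capture(name): name is "scene" or "top" or "wrist"; returns a dict with "color" (384x512x3 uint8, blue, green, red), "fov_y" (degrees; the focal length in pixels is half the picture's height over the tangent of half this angle, whatever the lens; pixels are square), "cx", "cy" (the principal point, pixels), "extrinsics" (4x4, takes a point from world to camera coordinates); the wrist camera has in their place "tool_from_camera" (4x4, takes a point from camera to tool coordinates, whose origin is the TCP and whose axes are the flange's). Camera axes: x right, y up, looking along -z (the intrinsics and any distortion apply to the point x, -y, -z); pixel columns grow to the right and rows downward; lengths in mm; the calibration is good to about 2 mm. A picture is of the moment at which its call begins: read the wrist's pose just before it. There is no depth.
- bot.close_job(): hands the job in; it is judged then, once.
The state is a dict: "time": time; "joint_positions": joint angles; "dq": joint speeds; "tau": joint torques, N m; "tool_pos": TCP position; "tcp_rot": TCP orientation; "contact_force": force on the tool from outside, world axes, zero at the start; "moment": the same for the moment, N m; "grip_width": finger opening in mm; "finger_force": force on a finger pad.
Only numpy, scipy, OpenCV 4.12 (cv2) and the standard library are available. Lean on these libraries where they do the work, as an engineer would, in place of code of your own. Each camera call takes 0.05 s, during which the arm holds its last target. There are 200 camera calls.

### The job

Fasten the service hatch on top of the low grey bench instrument. Take the loose black wing knob from its small stand, put its foot down through the slot in the hatch's empty opening, press it gently down against the spring and turn it a quarter turn clockwise (seen from above) until it springs up into its locked detent, wing across the slot, then let go of it. Never push the knob against the instrument with more than 25 N, and leave the vials, the timer and the tape where they are.

Things in the scene. Friction and masses are not known exactly. Their poses are not given: they have to be found in the camera images.
- knob: The loose fastener, upright in its stand. From below: steel foot bar 26 x 11 mm, 8 mm high; steel shaft 10 mm thick (8 to 34 mm up); black skirt 36 mm across (34 to 38 mm); black wing 46 mm long, 12 mm thick (38 to 68 mm). Origin: centre of the foot's underside. x runs along foot and wing, z up; half a turn makes no difference. About 90 g.
- wing (a point): Point on the knob's axis 60 mm above its origin: the TCP is here when the wing is gripped across its 12 mm thickness with the fingertips just above the skirt. Axes as the knob's: the wing runs along x.
- stand: The fixed grey plastic stand, 64 x 64 x 45 mm high, with a round hole 31 mm wide straight through, in which the knob hangs by its skirt, at any yaw within about 0.8 rad of the stand's. Origin: centre of the underside.
- unit: The fixed low grey instrument, 150 (x) x 170 (y) mm, hatch plate's top 60 mm above the origin. Origin: centre of the underside; x away from the robot at yaw 0. On the hatch 42 mm to +y is the empty opening; 42 mm to -y stands a second wing knob, fixed and already locked, wing along the unit's y, its top 105 mm above the origin.
- opening (a point): Centre of the empty 38 x 38 mm opening, level with the hatch's top; axes as the unit's. In it, straight below this point, lies a steel plate 5 mm thick with a slot along x, 28.8 x 13.8 mm with 2 mm chamfers, for the foot. The plate's top is 4 to 10 mm below the hatch's top, different at every start and not reported: it must be felt.
- spring (a point): Axis point 22 mm below the hatch's top, in the dark under the plate. A spring pad meets the foot's underside 11 mm below the plate's top and pushes back 1.5 N per mm. Pushed 5 mm (7.5 N) or more, the foot passes under two 3 mm ridges and can turn clockwise (from above) only; at 8 mm (12 N) comes a hard stop.
- detent (a point): Axis point 20 mm below the hatch's top. The turn ends at a stop just past 90 degrees (5 degrees of play). Let up there, the spring lifts the foot 3 mm into two notches and holds it: wing along the unit's y, foot's underside 13 mm below the plate's top, that is 17 to 23 mm below the hatch's top.
- vial_amber: Loose amber glass vial with black cap, 32 mm wide, 62 mm high; origin under its centre. Leave it alone.
- vial_white: Loose small vial with white cap, 30 mm wide, 68 mm high; origin under its centre. Leave it alone.
- lab_timer: Loose flat bench timer, 66 x 66 x 18 mm; origin under its centre. Leave it alone.
- tape: Loose roll of tape lying flat, 100 mm wide, 25 mm high; origin under its centre. Leave it alone.
Not all that is in view belongs to the job. What is shaped like the knob but pink is not meant.

How it is judged:
By the outcome, as a careful person would: the job done as asked, in the order asked, and still so for the second after the job is handed in, with the robot touching nothing.
It also fails if it takes over 72 s, if anything falls off the work surface, if the arm or the gripper's body presses on something with over 40 N, if the wrist force passes 120 N, or if a joint passes its speed limit or range.

## Working session

There is one attempt and no reset: what is moved stays moved. The work goes in short steps, Python scripts to look and compute and a shell command to move; the robot and the scene stay as the last step left them, time stands still between calls to the robot, and variables do not carry over. Pictures are saved under pics/ and viewed, at most 10 in all, crops included, and the job is handed in when it is done.

```bash
mkdir -p pics; python3 - <<'E'
from plant import bot
import cv2,numpy as np
o=bot.get_obs();print(o)
ims=[]
for n in("scene","top"):
    c=bot.capture(n);print(n,c["fov_y"],c["cx"],c["cy"],np.round(c["extrinsics"],3).tolist(),[k for k in c])
    cv2.imwrite(f"pics/{n}0.png",c["color"])
    np.savez(f"{n}0.npz",**{k:v for k,v in c.items()})
E
```

```text
{'time': 0.0, 'joint_positions': array([-1.46298199e+00,  3.42716346e-01,  1.52505354e+00, -3.60864077e-05,
        1.27540805e+00, -1.45988560e-01]), 'dq': array([-0.00038934,  0.00039919,  0.00068297, -0.00018563, -0.00139851,
        0.00043007]), 'tau': array([ 2.95395446e-03, -4.31244206e+01, -2.44215006e+01,  7.19854049e-02,
        5.60346083e-02, -1.53154861e-04]), 'tool_pos': array([ 131.79437131, -507.7752919 ,  244.83551317]), 'tcp_rot': array([-3.14001921e+00, -1.96472743e-04,  2.53813279e-01]), 'contact_force': array([0.73889129, 0.12581379, 0.63118946]), 'moment': array([ 0.02696653, -0.04984861, -0.01885775]), 'finger_force': 0.0, 'grip_width': 91.75068429119176}
scene 51.968644046952505 259.7319799637288 190.15769347593252 [[-0.851, -0.525, 0.009, 310.399], [0.321, -0.506, 0.8, -365.168], [-0.415, 0.684, 0.599, -874.851], [0.0, 0.0, 0.0, 1.0]] ['color', 'fov_y', 'cx', 'cy', 'extrinsics']
top 51.42431624482482 258.56980695376166 192.70964806062622 [[0.005, -1.0, 0.015, -275.486], [0.996, 0.006, 0.088, -538.372], [-0.088, 0.014, 0.996, -1376.105], [0.0, 0.0, 0.0, 1.0]] ['color', 'fov_y', 'cx', 'cy', 'extrinsics']
```

View pics/scene0.png

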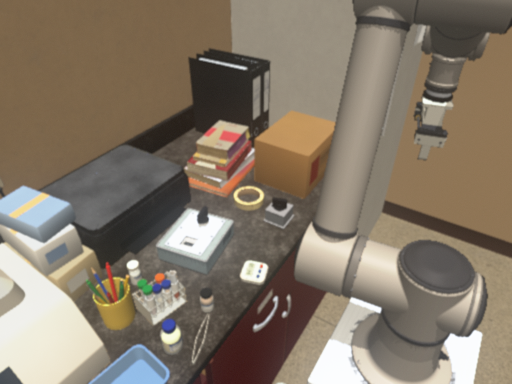

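View pics/top0.png

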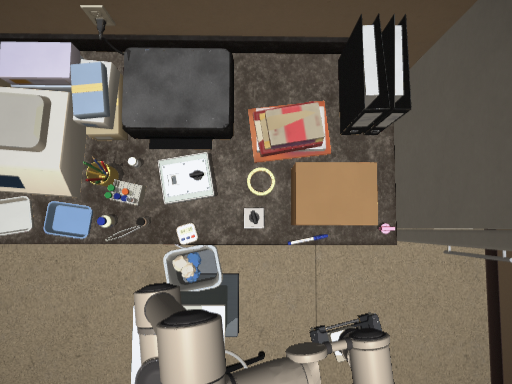

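The scene view shows the grey unit near (197,237), its locked knob at (203,215) and the black knob in the stand at (279,205). In the top view the unit is at (186,177) and the stand at (254,218).
Things that could be taken for the knob, in top-view pixels: the black knob in the stand (254,217), the fixed knob on the hatch (198,175) and the pink one (386,229). I choose (254,217), which is black and loose in the small stand. I'll check it in a close crop.

```bash
cat > h.py <<'E'
import numpy as np,cv2
from scipy.spatial.transform import Rotation as R
def K(c):
    h,w=c["color"].shape[:2]; f=h/2/np.tan(np.radians(float(c["fov_y"]))/2)
    return f,float(c["cx"]),float(c["cy"])
def ray(c,E,u,v):            # E world->cam
    f,cx,cy=K(c); d=np.array([(u-cx)/f,-(v-cy)/f,-1.])
    return -E[:3,:3].T@E[:3,3], E[:3,:3].T@d
def at_z(c,E,u,v,z):
    o,d=ray(c,E,u,v); return o+d*(z-o[2])/d[2]
def proj(c,E,P):
    f,cx,cy=K(c); q=E[:3,:3]@np.asarray(P,float)+E[:3,3]; return np.array([cx+f*q[0]/-q[2],cy-f*q[1]/-q[2]])
def wristE(c,o):
    T=np.eye(4);T[:3,:3]=R.from_euler('xyz',o["tcp_rot"]).as_matrix();T[:3,3]=o["tool_pos"]
    return np.linalg.inv(T@c["tool_from_camera"])
E
python3 - <<'E'
import numpy as np,cv2
from h import *
t=dict(np.load("top0.npz"));s=dict(np.load("scene0.npz"))
a=cv2.resize(t["color"][145:240,150:276],None,fx=6,fy=6,interpolation=2)
cv2.imwrite("pics/crop1.png",a)
for n,u,v,z in[("knob",254,217,65),("stand",254,218,45),("fixed",198,175,105),("unitc",186,177,60),("pink",386,229,30)]:
    print(n,at_z(t,t["extrinsics"],u,v,z).round())
E
```

```text
knob [ 454. -257.   65.]
stand [ 451. -257.   45.]
fixed [591. -70. 105.]
unitc [589. -23.  60.]
pink [ 415. -718.   30.]
```

View pics/crop1.png

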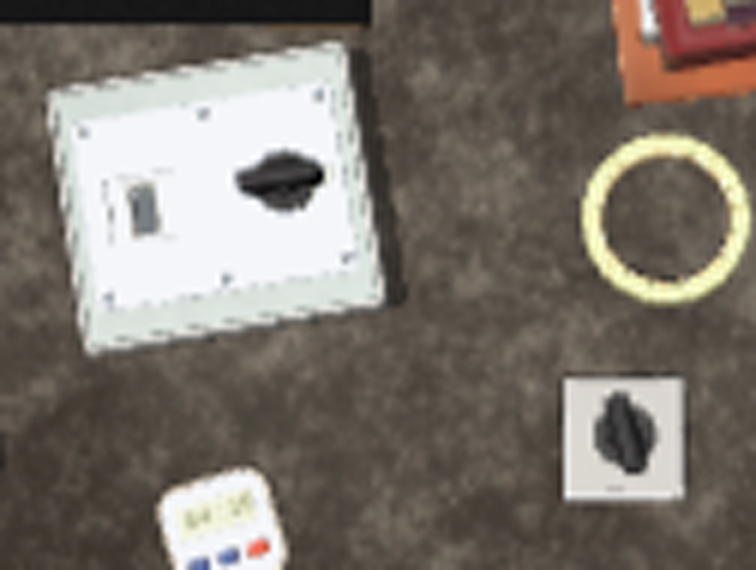

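The crop shows the black knob in its stand at crop (625,435), i.e. pixel (254,217.5), with its wing at yaw of about 0.23. The unit's yaw is about 0.17, with its empty slot at crop (145,209), i.e. pixel (174,180). The choice holds. I'll grip with the tool yawed by an extra pi, so that joint 6 has room for the clockwise turn.

```bash
python3 -m crank '[[0.0375,-0.0162,0.0045,0,0,0],[0.0375,-0.0162,0.0045,0,0,0],[0.0375,-0.0162,0.0045,0,0,0],[0.0375,-0.0162,0.0045,0,0,0],[0.0375,-0.0162,0.0045,0,0,0]]' 100
python3 -m crank '[[0.0375,-0.0162,0.0045,0,0,0],[0.0375,-0.0162,0.0045,0,0,0],[0.0375,-0.0162,0.0045,0,0,0],[0.0375,-0.0162,0.0045,0,0,0],[0.0375,-0.0162,0.0045,0,0,0]]'
python3 -m crank '[[0,0,0,0,0,-0.183],[0,0,0,0,0,-0.183],[0,0,0,0,0,-0.183],[0,0,0,0,0,-0.183],[0,0,0,0,0,-0.183]]'
python3 -m crank '[[0,0,0,0,0,-0.183],[0,0,0,0,0,-0.183],[0,0,0,0,0,-0.183],[0,0,0,0,0,-0.183],[0,0,0,0,0,-0.183]]'
python3 -m crank '[[0,0,0,0,0,-0.183],[0,0,0,0,0,-0.183],[0,0,0,0,0,-0.183],[0,0,0,0,0,-0.183],[0,0,0,0,0,-0.183]]'
python3 -m crank '[[0,0,0,0,0,-0.183],[0,0,0,0,0,-0.183],[0,0,0,0,0,0],[0,0,0,0,0,0]]'
python3 - <<'E'
from plant import bot
from h import *
o=bot.get_obs();c=bot.capture("wrist");E=wristE(c,o)
print(o["tool_pos"],o["tcp_rot"],o["joint_positions"].round(2),o["contact_force"],c["tool_from_camera"].round(3).tolist(),c["fov_y"],c["cx"],c["cy"])
np.savez("w1.npz",**c,E=E)
cv2.imwrite("pics/w1.png",cv2.resize(c["color"],None,fx=1.5,fy=1.5))
E
```

```text
time: 0.72
tool_pos: [293.8, -381.7, 222.6]
tcp_rot: [-3.141, 0.0, 0.254]
contact_force: [0.1, -1.2, 0.3]
grip_width: 92.0
finger_force: 0.0
time: 1.35
tool_pos: [455.0, -256.2, 200.1]
tcp_rot: [-3.141, 0.0, 0.254]
contact_force: [0.2, -0.6, 0.4]
grip_width: 91.8
finger_force: 0.0
time: 1.98
tool_pos: [454.0, -257.0, 200.1]
tcp_rot: [-3.141, -0.0, 1.175]
contact_force: [0.0, -0.8, -0.8]
grip_width: 91.6
finger_force: 0.0
time: 2.6
tool_pos: [453.9, -257.1, 200.1]
tcp_rot: [-3.141, -0.001, 2.09]
contact_force: [1.2, 0.1, -0.8]
grip_width: 92.1
finger_force: 0.0
time: 3.22
tool_pos: [454.0, -257.1, 200.1]
tcp_rot: [3.141, -0.001, 3.005]
contact_force: [0.0, 0.2, 0.6]
grip_width: 91.6
finger_force: 0.0
time: 3.72
tool_pos: [454.0, -257.2, 200.3]
tcp_rot: [3.141, -0.0, -2.922]
contact_force: [-0.7, -0.9, -0.2]
grip_width: 91.9
finger_force: 0.0
[ 454.04817708 -257.16510162  200.32207474] [ 3.14131006e+00 -3.24009813e-04 -2.92196430e+00] [-0.66  0.38  1.6  -0.    1.16 -2.45] [-0.72928169 -0.91639328 -0.23075744] [[-0.002, 0.963, 0.27, 72.901], [1.0, 0.001, 0.001, 0.229], [0.0, 0.27, -0.963, -139.607], [0.0, 0.0, 0.0, 1.0]] 63.39709588010074 257.3941986411185 189.01137913233836
```

View pics/w1.png

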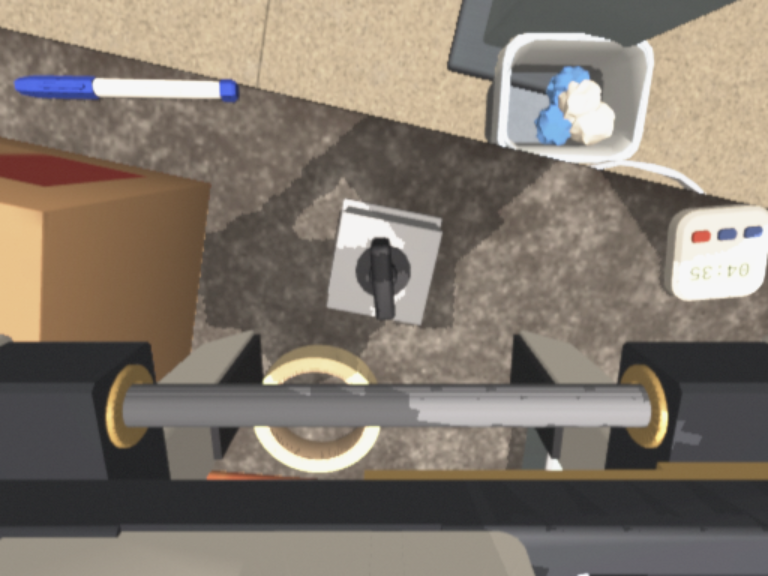

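The wrist picture shows the knob in its stand. The wing runs from (381,240) to (385,316) in the enlarged view, and nothing stands near the gripper. I'll fit the knob's silhouette for its pose, and use the top view for the unit.

```bash
cat >> h.py <<'E'
def mask(c,E,x,y,z0,yaw,shape,S=4):
    m=np.zeros((shape[0]*S,shape[1]*S),np.uint8);cs,sn=np.cos(yaw),np.sin(yaw)
    t=np.linspace(0,2*np.pi,40)
    sk=[(18*np.cos(a),18*np.sin(a),h) for a in t for h in(34,38)]
    wg=[(a,b,h) for a in(-23,23) for b in(-6,6) for h in(38,68)]
    for P in(sk,wg):
        q=np.array([proj(c,E,(x+cs*a-sn*b,y+sn*a+cs*b,z0+h)) for a,b,h in P])
        cv2.fillConvexPoly(m,cv2.convexHull(((q+.5)*S).astype(np.int32)),255)
    return cv2.resize(m,(shape[1],shape[0]),interpolation=cv2.INTER_AREA)/255.
def fit(c,E,p0,z0,thr=75):
    from scipy.optimize import minimize
    g=c["color"].max(2).astype(float); u,v=proj(c,E,(p0[0],p0[1],z0+50)).astype(int)
    r=38; w=np.zeros_like(g); w[max(v-r,0):v+r,max(u-r,0):u+r]=1
    d=np.clip((thr+20-g)/40,0,1)
    f=lambda p:np.sum(w*np.abs(mask(c,E,p[0],p[1],z0,p[2]/50,g.shape)-d))
    s=minimize(f,[p0[0],p0[1],p0[2]*50],method="Nelder-Mead",options=dict(initial_simplex=[[p0[0]+i,p0[1]+j,p0[2]*50+k] for i,j,k in((0,0,0),(6,0,0),(0,6,0),(0,0,8))],xatol=.1,fatol=.5))
    return s.x[0],s.x[1],s.x[2]/50,s.fun,(w*d).sum()
E
python3 - <<'E'
from h import *
c=dict(np.load("w1.npz"));E=c["E"]
for thr in(60,80,100): print(np.round(fit(c,E,(454,-257,.235),11,thr),3))
x,y,yaw,_,_=fit(c,E,(454,-257,.235),11,80)
im=c["color"].copy();m=(mask(c,E,x,y,11,yaw,im.shape[:2])>.5).astype(np.uint8)
k,_=cv2.findContours(m,0,1);
big=cv2.resize(im[110:240,190:320],None,fx=5,fy=5,interpolation=2)
cv2.drawContours(big,[((a-[190,110])*5+2).astype(np.int32) for a in k],-1,(0,0,255),1)
t=dict(np.load("top0.npz"));T=t["extrinsics"]
b2=cv2.resize(t["color"][145:210,150:215],None,fx=2,fy=2)
cv2.imwrite("pics/fit1.png",big)
for n,px,z in[("slot",(150+145/6,145+209/6),53),("c_ul",(150+48/6,145+92/6),60),("ur",(150+342/6,145+42/6),60),("lr",(150+384/6,145+300/6),60),("ll",(150+90/6,145+354/6),60),("fix",(150+281/6,145+180/6),105)]:
    print(n,at_z(t,T,*px,z).round(1))
E
```

```text
[ 4.55972e+02 -2.59197e+02  2.64000e-01  9.76012e+02  3.99450e+02]
[ 4.551600e+02 -2.586570e+02  2.620000e-01  6.926410e+02  1.038225e+03]
[ 4.561400e+02 -2.590030e+02  2.580000e-01  9.015350e+02  1.845525e+03]
slot [580.2  19.1  53. ]
c_ul [646.5  74.7  60. ]
ur [676.9 -93.1  60. ]
lr [ 528.1 -119.4   60. ]
ll [496.3  46.9  60. ]
fix [590.7 -65.9 105. ]
```

View pics/fit1.png

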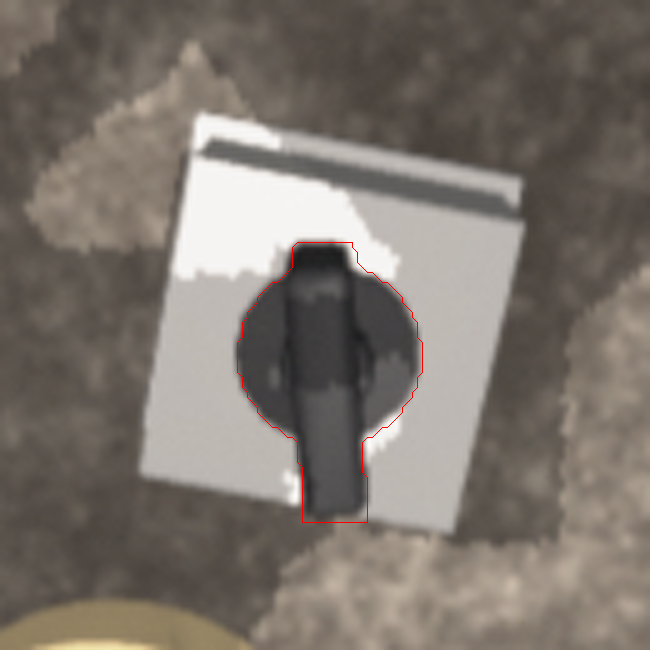

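The outline matches, so the knob is at about (455.3, -258.8) with yaw 0.26. Going down and gripping.

```bash
python3 -m crank '[[-0.0009,-0.0018,0.030,0,0,-0.04],[0,0,0.035,0,0,0],[0,0,0.035,0,0,0],[0,0,0.028,0,0,0],[0,0,0,0,0,0]]'
python3 -m crank '[[0,0,0,0,0,0],[0,0,0,0,0,0],[0,0,0,0,0,0],[0,0,0,0,0,0],[0,0,0,0,0,0]]' 0
python3 -m crank '[[0,0,0,0,0,0],[0,0,0,0,0,0]]'
```

```text
time: 4.4
tool_pos: [454.3, -257.9, 70.8]
tcp_rot: [3.138, -0.003, -2.88]
contact_force: [-0.1, 0.3, 0.9]
grip_width: 91.6
finger_force: 0.0
time: 5.03
tool_pos: [455.5, -258.8, 72.7]
tcp_rot: [-3.141, 0.0, -2.878]
contact_force: [0.0, 0.5, -0.4]
grip_width: 46.5
finger_force: 0.0
time: 5.28
tool_pos: [455.4, -258.8, 72.5]
tcp_rot: [-3.142, -0.0, -2.878]
contact_force: [1.1, 0.3, 0.2]
grip_width: 26.2
finger_force: 0.0
```

```bash
python3 -m crank '[[0,0,0.0012,0,0,0],[0,0,0,0,0,0],[0,0,0,0,0,0],[0,0,0,0,0,0],[0,0,0,0,0,0]]'
python3 -m crank '[[0,0,-0.0125,0,0,0],[0,0,-0.035,0,0,0],[0,0,-0.035,0,0,0],[0,0,-0.035,0,0,0],[0,0,0,0,0,0]]'
```

```text
time: 5.9
tool_pos: [455.4, -258.8, 71.3]
tcp_rot: [-3.142, -0.0, -2.878]
contact_force: [-0.0, 0.8, -0.5]
grip_width: 11.7
finger_force: 30.0
time: 6.52
tool_pos: [456.7, -259.8, 192.4]
tcp_rot: [-3.136, 0.004, -2.878]
contact_force: [-0.5, -0.2, -1.7]
grip_width: 11.9
finger_force: 30.0
```

```bash
python3 -m crank '[[-0.0297,0.029,-0.001,0,0,0],[-0.0297,0.029,-0.001,0,0,0],[-0.0297,0.029,-0.001,0,0,0],[-0.0297,0.029,-0.001,0,0,0]]'
python3 -m crank '[[-0.0297,0.029,-0.001,0,0,0],[-0.0297,0.029,-0.001,0,0,0],[-0.0297,0.029,-0.001,0,0,0],[-0.0297,0.029,-0.001,0,0,0],[0,0,0,0,0,0.08]]'
python3 -m crank '[[0,0,0,0,0,0],[0,0,0,0,0,0]]'
python3 - <<'E'
from plant import bot
from h import *
o=bot.get_obs();c=bot.capture("wrist");E=wristE(c,o)
print(o["tool_pos"],o["tcp_rot"],o["joint_positions"].round(2),o["contact_force"],o["grip_width"])
np.savez("w2.npz",**c,E=E,pos=o["tool_pos"],rot=o["tcp_rot"])
print(proj(c,E,(580,19,53)), proj(c,E,np.array(o["tool_pos"])-[0,0,60]))
cv2.imwrite("pics/w2.png",cv2.resize(c["color"],None,fx=1.5,fy=1.5))
E
```

```text
time: 7.02
tool_pos: [540.0, -114.6, 192.2]
tcp_rot: [3.141, -0.001, -2.879]
contact_force: [-0.1, -0.4, -1.2]
grip_width: 11.8
finger_force: 30.0
time: 7.65
tool_pos: [624.9, 29.9, 195.6]
tcp_rot: [3.141, -0.001, -2.957]
contact_force: [-0.5, -1.3, 0.0]
grip_width: 11.5
finger_force: 30.0
time: 7.9
tool_pos: [624.1, 26.6, 196.4]
tcp_rot: [3.142, -0.001, -2.958]
contact_force: [0.2, -0.4, -0.8]
grip_width: 12.3
finger_force: 30.0
[624.08428949  26.63140623 196.40166   ] [ 3.14150559e+00 -9.70622014e-04 -2.95751180e+00] [-0.08  0.56  1.3  -0.    1.28 -1.83] [ 0.22786613 -0.44257841 -0.81076999] 12.268278325051712
[257.85458562 134.4764974 ] [257.26887684 213.03776545]
```

View pics/w2.png

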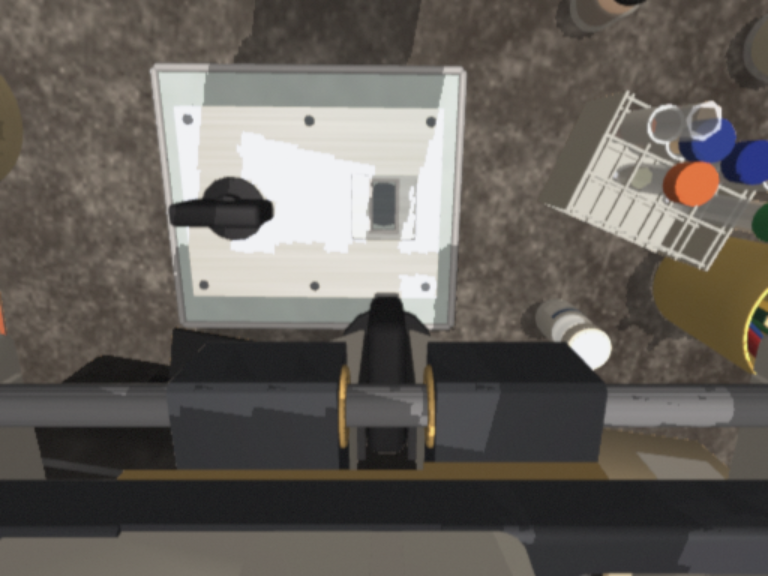

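Wrist view: the empty opening's slot is at (384,204) in the enlarged picture, the fixed knob at (225,210) and the held knob at (387,330), with the unit's sides square to the picture. I'll overlay the models to refine the offsets.

```bash
python3 - <<'E'
from h import *
c=dict(np.load("w2.npz"));E=c["E"];p=c["pos"];rot=c["rot"]
A=R.from_euler('xyz',rot).as_matrix()
g=c["color"].max(2)
# screws -> unit yaw and centre on hatch plane z=60
S=np.array([at_z(c,E,u/1.5,v/1.5,60) for u,v in[(188,119),(431,121),(425,286),(204,285)]]);print(S.round(1))
a=S[1]-S[0];b=S[2]-S[3];print("yaw",np.arctan2(-a[0],a[1]),np.arctan2(-b[0],b[1]),"centre",S.mean(0),"open",S.mean(0)+42*np.array([-np.sin(.18),np.cos(.18),0]))
r=g[112:160,240:272].astype(float);print(r[::4,::2].astype(int))
m=(g[112:160,246:266]<110);ys,xs=np.nonzero(m);uv=(xs.mean()+246,ys.mean()+112);print("slot px",uv,xs.min()+246,xs.max()+246,ys.min()+112,ys.max()+112)
s=at_z(c,E,*uv,52);print("slot",s,"in tool",A.T@(s-p))
X0,Y0=200,100
big=cv2.resize(c["color"][Y0:240,X0:320],None,fx=5,fy=5,interpolation=2)
yaw=rot[2]
M=(mask(c,E,p[0],p[1],p[2]-60,yaw,g.shape)>.5).astype(np.uint8)
k,_=cv2.findContours(M,0,1);cv2.drawContours(big,[((q-[X0,Y0])*5+2).astype(np.int32) for q in k],-1,(0,0,255),1)
for (lx,ly,z,col) in((14.4,6.9,53,(0,255,0)),(19,19,60,(255,0,0))):
    P=[proj(c,E,s+A@np.array([i,j,0])+[0,0,z-52]) for i,j in((lx,ly),(lx,-ly),(-lx,-ly),(-lx,ly))]
    cv2.polylines(big,[((np.array(P)-[X0,Y0]+.5)*5).astype(np.int32)],True,col,1)
cv2.imwrite("pics/fit2.png",big)
E
```

```text
[[554.5 -98.8  60. ]
 [530.8  35.1  60. ]
 [625.5  51.3  60. ]
 [649.6 -82.5  60. ]]
yaw 0.17471873077620464 0.17781609640845633 centre [590.10783725 -23.7304663   60.        ] open [582.58859517  17.5909688   60.        ]
[[244 244 244 244 244 226 222 223 223 223 222 222 222 222 222 222]
 [241 240 232 243 231 214 211 211 211 212 212 211 211 211 210 213]
 [243 243 243 220 155 148 145 147 147 147 149 149 149 169 184 184]
 [243 244 243 218 134  91  89  89  88  87  89  92 145 172 186 186]
 [244 244 244 223 128  90  87  88  90  90  88  92 150 179 189 189]
 [242 242 242 164 112  89  90  90  88  89  89  93 144 176 185 183]
 [243 243 239 151 113  86  88  87  88  89  88  92 147 176 187 187]
 [242 242 197 146 110  86  87  86  86  87  87  88 143 173 179 180]
 [243 243 228 160 112  90  90  89  90  90  91  97 151 183 187 187]
 [243 243 243 223 118  93  90  88  89  90  90  93 154 185 197 228]
 [242 242 241 221 126 137 137 137 140 136 138 134 151 183 210 243]
 [242 242 192 176 175 175 173 173 172 170 170 170 171 184 240 242]]
slot px (np.float64(255.56167979002623), np.float64(135.67191601049868)) 249 263 122 149
slot [581.5272451   17.17282311  52.        ] in tool [ 43.42918669  -1.52158633 144.44374943]
```

View pics/fit2.png

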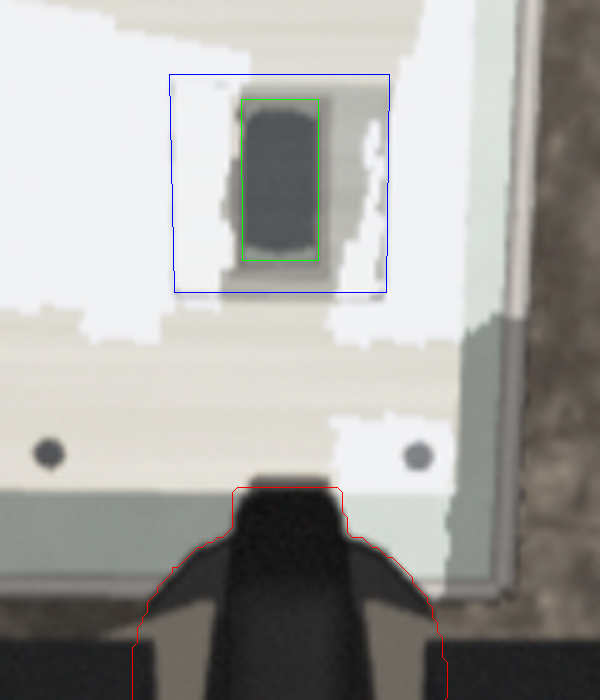

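The slot lies at tool (+43.4, -1.5) mm and the knob sits about 0.6 mm along tool +x in the grip. Moving above it and going down to just above the plate.

```bash
python3 -m crank '[[0.0214,-0.0007,0,0,0,0.008],[0.0214,-0.0007,0,0,0,0],[0,0,0.025,0,0,0],[0,0,0.030,0,0,0],[0,0,0.017,0,0,0]]'
python3 -m crank '[[0,0,0,0,0,0],[0,0,0,0,0,0]]'
python3 - <<'E'
from plant import bot
from h import *
o=bot.get_obs();c=bot.capture("wrist");E=wristE(c,o);p=o["tool_pos"];A=R.from_euler('xyz',o["tcp_rot"]).as_matrix()
print(p,o["tcp_rot"],o["contact_force"])
big=cv2.resize(c["color"][130:290,170:345],None,fx=3.4,fy=3.4,interpolation=2)
f=np.array([[13,5.5],[13,-5.5],[-13,-5.5],[-13,5.5]])+[.6,0]
P=np.array([proj(c,E,p+A@np.array([i,j,60])) for i,j in f]);cv2.polylines(big,[((P-[170,130]+.5)*3.4).astype(np.int32)],True,(0,0,255),1)
s=np.array([581.5,17.2,60])
for h in(19,):
    P=np.array([proj(c,E,s+A@np.array([i*h,j*h,0])) for i,j in((1,1),(1,-1),(-1,-1),(-1,1))]);cv2.polylines(big,[((P-[170,130]+.5)*3.4).astype(np.int32)],True,(255,0,0),1)
cv2.imwrite("pics/w3.png",big)
E
```

```text
time: 8.57
tool_pos: [581.8, 17.4, 123.5]
tcp_rot: [3.141, -0.002, -2.967]
contact_force: [-0.4, 0.1, -0.7]
grip_width: 11.8
finger_force: 30.0
time: 8.82
tool_pos: [583.1, 17.7, 125.7]
tcp_rot: [-3.141, 0.001, -2.967]
contact_force: [0.3, -0.0, -0.0]
grip_width: 11.5
finger_force: 30.0
[583.10921321  17.67896788 125.72125626] [-3.14110950e+00  1.37760557e-03 -2.96657790e+00] [ 0.33238602 -0.00340192 -0.04584709]
```

View pics/w3.png

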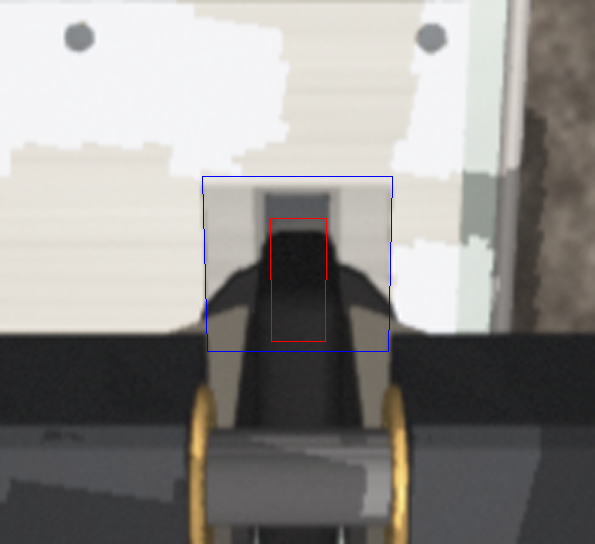

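The wrist view shows the slot at x=297 and the foot's outline at x=298. The opening's far edge at y=182 also agrees with the knob within about 0.5 mm, so it is aligned. Descending in small steps while watching the force.

```bash
python3 -m crank '[[0,0,0.007,0,0,0],[0,0,0,0,0,0]]' | grep -E 'pos|force'
for i in 1; do python3 -m crank '[[0,0,0.002,0,0,0],[0,0,0,0,0,0]]' | grep -E 'pos|force'; python3 -m crank '[[0,0,0.002,0,0,0],[0,0,0,0,0,0]]'| grep -E 'pos|force'; python3 -m crank '[[0,0,0.002,0,0,0],[0,0,0,0,0,0]]'| grep -E 'pos|force'; done
```

```text
tool_pos: [582.3, 18.1, 117.5]
contact_force: [-0.1, -0.2, -1.4]
finger_force: 30.0
tool_pos: [582.5, 18.1, 115.7]
contact_force: [0.4, -0.4, -0.6]
finger_force: 30.0
tool_pos: [582.5, 18.0, 113.6]
contact_force: [0.6, -0.0, -1.5]
finger_force: 30.0
tool_pos: [582.5, 18.0, 111.6]
contact_force: [-0.2, 0.2, -0.9]
finger_force: 30.0
```

```bash
python3 -m crank '[[0,0,0.002,0,0,0],[0,0,0,0,0,0]]' | grep -E 'pos|contact'; python3 -m crank '[[0,0,0.002,0,0,0],[0,0,0,0,0,0]]' | grep -E 'pos|contact'; python3 -m crank '[[0,0,0.002,0,0,0],[0,0,0,0,0,0]]'| grep -E 'pos|contact'
```

```text
tool_pos: [582.5, 18.0, 109.6]
contact_force: [0.7, 0.8, -1.8]
tool_pos: [582.5, 18.0, 107.6]
contact_force: [-0.6, 0.4, -0.7]
tool_pos: [582.5, 18.0, 105.6]
contact_force: [-0.2, 0.0, -0.1]
```

The foot has gone through the slot without contact. Now feeling for the spring.

```bash
python3 -m crank '[[0,0,0.0015,0,0,0],[0,0,0,0,0,0],[0,0,0,0,0,0]]' | grep -E 'pos|contact'; python3 -m crank '[[0,0,0.0015,0,0,0],[0,0,0,0,0,0],[0,0,0,0,0,0]]' | grep -E 'pos|contact'; python3 -m crank '[[0,0,0.0015,0,0,0],[0,0,0,0,0,0],[0,0,0,0,0,0]]'| grep -E 'pos|contact'
```

```text
tool_pos: [582.6, 18.0, 104.3]
contact_force: [0.4, 0.3, -1.7]
tool_pos: [582.6, 18.0, 102.8]
contact_force: [0.5, 0.1, -1.0]
tool_pos: [582.7, 18.0, 101.5]
contact_force: [-0.1, -0.9, 0.5]
```

```bash
python3 -m crank '[[0,0,0.0015,0,0,0],[0,0,0,0,0,0],[0,0,0,0,0,0]]' | grep -E 'pos|contact'; python3 -m crank '[[0,0,0.0015,0,0,0],[0,0,0,0,0,0],[0,0,0,0,0,0]]' | grep -E 'pos|contact'; python3 -m crank '[[0,0,0.0015,0,0,0],[0,0,0,0,0,0],[0,0,0,0,0,0]]'| grep -E 'pos|contact'
```

```text
tool_pos: [582.8, 18.0, 100.0]
contact_force: [-0.5, -0.1, 1.9]
tool_pos: [582.8, 18.0, 98.6]
contact_force: [-0.8, 0.5, 5.0]
tool_pos: [582.8, 18.0, 97.3]
contact_force: [-1.7, 0.2, 6.9]
```

The spring contact is at TCP z of about 102.3. Pressing to about 6.5 mm, then turning clockwise (tool +z) in stages.

```bash
python3 -m crank '[[0,0,0.0014,0,0,0],[0,0,0,0,0,0],[0,0,0,0,0,0]]' | grep -E 'pos|contact'; python3 -m crank '[[0,0,0,0,0,0.1],[0,0,0,0,0,0.1],[0,0,0,0,0,0]]' | grep -E 'pos|contact|rot|finger|width'; python3 -c "
from plant import bot
o=bot.get_obs();print(o['moment'],o['joint_positions'])"
```

```text
tool_pos: [582.8, 18.0, 96.2]
contact_force: [-0.9, 0.7, 8.7]
tool_pos: [583.3, 17.9, 96.3]
tcp_rot: [-3.141, 0.002, 3.116]
contact_force: [-0.8, 0.8, 9.3]
grip_width: 11.4
finger_force: 30.0
[ 0.09788572 -0.015463    0.04066682] [-1.00481660e-01  5.97730361e-01  1.54892594e+00 -1.26205165e-04
  9.92823965e-01 -1.64531066e+00]
```

```bash
python3 -m crank '[[0,0,0,0,0,0.12],[0,0,0,0,0,0.12],[0,0,0,0,0,0.12],[0,0,0,0,0,0.12],[0,0,0,0,0,0]]' | grep -E 'pos|contact|rot'; python3 -c "
from plant import bot
o=bot.get_obs();print(o['moment'])"
python3 -m crank '[[0,0,0,0,0,0.12],[0,0,0,0,0,0.12],[0,0,0,0,0,0.12],[0,0,0,0,0,0.12],[0,0,0,0,0,0]]' | grep -E 'pos|contact|rot'; python3 -c "
from plant import bot
o=bot.get_obs();print(o['moment'])"
```

```text
tool_pos: [583.5, 17.9, 96.4]
tcp_rot: [3.141, 0.002, 2.635]
contact_force: [-0.0, -0.6, 8.2]
[-0.01001389 -0.11857844  0.00569337]
tool_pos: [583.5, 17.9, 96.4]
tcp_rot: [3.14, 0.002, 2.155]
contact_force: [-0.3, -0.6, 8.1]
[-0.00293049 -0.19651421 -0.05065496]
```

```bash
python3 -m crank '[[0,0,0,0,0,0.13],[0,0,0,0,0,0.13],[0,0,0,0,0,0.13],[0,0,0,0,0,0]]' | grep -E 'pos|contact|rot'; python3 -c "
from plant import bot
o=bot.get_obs();print(o['moment'])"
python3 -m crank '[[0,0,0,0,0,0.03],[0,0,0,0,0,0],[0,0,0,0,0,0]]' | grep -E 'pos|contact|rot'; python3 -c "
from plant import bot
o=bot.get_obs();print(o['moment'])"
```

```text
tool_pos: [583.6, 17.9, 96.4]
tcp_rot: [3.139, 0.001, 1.765]
contact_force: [-0.3, -0.8, 7.5]
[-0.03256864 -0.13134933 -0.05311803]
tool_pos: [583.5, 17.9, 96.4]
tcp_rot: [3.139, 0.001, 1.737]
contact_force: [-0.4, -0.2, 8.3]
[-0.05807341 -0.14465757  0.0031437 ]
```

Turned a quarter with no stop felt yet. Letting up slowly; the force should fall along the spring line to about 2 mm if it enters the notch.

```bash
python3 -m crank '[[0,0,-0.001,0,0,0],[0,0,0,0,0,0],[0,0,0,0,0,0]]' | grep -E 'pos|contact'; python3 -m crank '[[0,0,-0.001,0,0,0],[0,0,0,0,0,0],[0,0,0,0,0,0]]' | grep -E 'pos|contact'; python3 -m crank '[[0,0,-0.001,0,0,0],[0,0,0,0,0,0],[0,0,0,0,0,0]]' | grep -E 'pos|contact';
```

```text
tool_pos: [583.6, 17.9, 97.3]
contact_force: [0.2, -0.6, 7.2]
tool_pos: [583.5, 17.9, 98.1]
contact_force: [0.3, 0.8, 6.4]
tool_pos: [583.4, 17.9, 98.8]
contact_force: [3.5, -1.0, 4.5]
```

```bash
python3 -m crank '[[0,0,-0.0008,0,0,0],[0,0,0,0,0,0],[0,0,0,0,0,0]]' | grep -E 'pos|contact|rot'; python3 -m crank '[[0,0,-0.0008,0,0,0],[0,0,0,0,0,0],[0,0,0,0,0,0]]' | grep -E 'pos|contact'; python3 -c "
from plant import bot
o=bot.get_obs();print(o['moment'],o['time'])"
```

```text
tool_pos: [582.7, 18.0, 99.2]
tcp_rot: [3.141, 0.0, 1.737]
contact_force: [3.3, -1.1, 4.6]
tool_pos: [582.4, 18.0, 99.8]
contact_force: [2.6, -1.1, 2.7]
[-0.08877204 -0.59265814  0.02187874] 17.625
```

The force follows the spring line to 2.4 mm, so the foot is in the notches. Releasing and lifting straight off, then checking.

```bash
python3 -m crank '[[0,0,0,0,0,0],[0,0,0,0,0,0],[0,0,0,0,0,0],[0,0,0,0,0,0],[0,0,0,0,0,0]]' 50
python3 -m crank '[[0,0,-0.01,0,0,0],[0,0,-0.025,0,0,0],[0,0,-0.03,0,0,0],[0,0,-0.03,0,0,0],[0,0,0,0,0,0]]' | grep -E 'pos|contact|rot|width'
python3 -m crank '[[-0.03,0.03,0,0,0,0],[-0.03,0.03,0,0,0,0],[0,0,0,0,0,0],[0,0,0,0,0,0]]' | grep -E 'pos|contact|rot|width'
python3 - <<'E'
from plant import bot
from h import *
o=bot.get_obs();c=bot.capture("wrist");E=wristE(c,o);np.savez("w4.npz",**c,E=E);t=bot.capture("top")
print(proj(c,E,(582.5,18,100)))
a=cv2.resize(c["color"],(640,480));b=cv2.resize(t["color"][150:220,140:240],None,fx=3,fy=3,interpolation=2)
a[-b.shape[0]:,-b.shape[1]:]=b
cv2.imwrite("pics/w4.png",a)
E
```

```text
time: 18.25
tool_pos: [582.5, 18.0, 99.9]
tcp_rot: [-3.141, 0.0, 1.737]
contact_force: [-0.5, 0.2, -0.6]
grip_width: 45.5
finger_force: 0.0
tool_pos: [584.0, 17.9, 198.2]
tcp_rot: [3.136, 0.002, 1.737]
contact_force: [-0.4, -0.7, -0.9]
grip_width: 46.1
tool_pos: [650.8, -30.9, 193.8]
tcp_rot: [-3.139, -0.001, 1.737]
contact_force: [0.6, -0.5, -0.0]
grip_width: 46.0
[177.40262925 120.95649176]
```

View pics/w4.png

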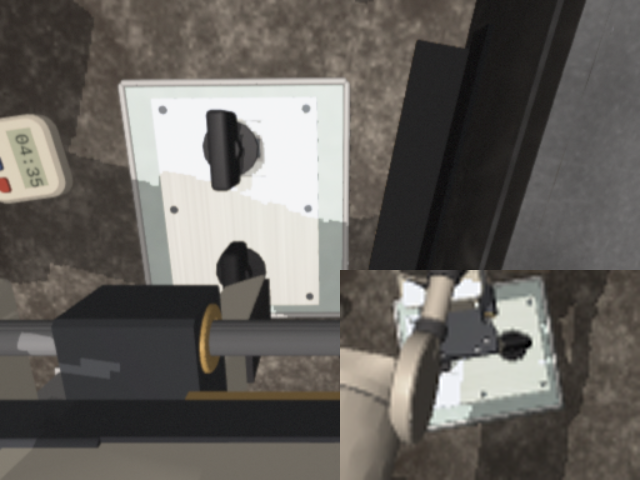

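The picture shows the knob standing in the opening at (222,150) with its wing parallel to the fixed knob's, and the timer undisturbed. A quick fit will confirm yaw and height.

```bash
python3 - <<'E'
from h import *
from plant import bot
c=dict(np.load("w4.npz"));E=c["E"]
for z0 in(36,40,43):
    for thr in(70,100): print(z0,thr,np.round(fit(c,E,(582.5,18,1.747),z0,thr),3))
o=bot.get_obs();print(o["time"],o["contact_force"])
E
```

```text
36 70 [ 581.683   17.494    1.698  889.786 1288.925]
36 100 [5.81672e+02 1.78660e+01 1.71400e+00 2.00634e+02 1.99595e+03]
40 70 [ 582.874   17.622    1.694  958.829 1288.925]
40 100 [5.82360e+02 1.80480e+01 1.69800e+00 2.63671e+02 1.99595e+03]
43 70 [ 582.813   17.866    1.656 1014.146 1288.925]
43 100 [5.83138e+02 1.85540e+01 1.71900e+00 3.19142e+02 1.99595e+03]
19.475 [-0.59218772 -0.3212453  -0.78802204]
```

Yaw is good: about 2 to 3 degrees past square, within the play. I'll take one more view with both knobs clear of the gripper, using the fixed one (known height) to check the height and tilt.

```bash
python3 -m crank '[[-0.03,0,0,0,0,0],[-0.035,0,0,0,0,0],[0,0,0,0,0,0],[0,0,0,0,0,0]]' | grep -E 'pos|contact'
python3 - <<'E'
from plant import bot
from h import *
o=bot.get_obs();c=bot.capture("wrist");E=wristE(c,o);np.savez("w5.npz",**c,E=E)
for n,p,zs in(("fixed",(597,-64,1.747),(31,34,37,40,43)),("knob",(582.5,18,1.715),(31,34,37,40,43))):
    for z in zs: print(n,z,np.round(fit(c,E,p,z,100),3))
big=cv2.resize(c["color"][0:220,100:340],None,fx=2.6,fy=2.6,interpolation=2)
for p,z,y in(((582.5,18),40,1.715),):
    k,_=cv2.findContours((mask(c,E,*p,z,y,c["color"].shape[:2])>.5).astype(np.uint8),0,1)
    cv2.drawContours(big,[((q-[100,0])*2.6+1).astype(np.int32) for q in k],-1,(0,0,255),1)
cv2.imwrite("pics/w5.png",big)
E
```

```text
tool_pos: [662.0, -94.3, 195.1]
contact_force: [-0.0, 0.6, -0.6]
fixed 31 [ 5.96346e+02 -6.61850e+01  1.76800e+00  1.32457e+02  1.83270e+03]
fixed 34 [ 5.96985e+02 -6.58100e+01  1.75200e+00  1.77527e+02  1.83270e+03]
fixed 37 [ 5.97861e+02 -6.57050e+01  1.71400e+00  2.22425e+02  1.83270e+03]
fixed 40 [ 5.98900e+02 -6.55420e+01  1.75600e+00  2.73682e+02  1.83270e+03]
fixed 43 [ 5.99057e+02 -6.47120e+01  1.71700e+00  3.23288e+02  1.83270e+03]
knob 31 [5.800390e+02 2.011700e+01 1.740000e+00 1.176880e+02 2.297925e+03]
knob 34 [5.810110e+02 2.001900e+01 1.749000e+00 1.344530e+02 2.297925e+03]
knob 37 [5.818930e+02 1.960200e+01 1.757000e+00 1.512760e+02 2.297925e+03]
knob 40 [5.827690e+02 1.970300e+01 1.744000e+00 1.811460e+02 2.297925e+03]
knob 43 [5.836300e+02 1.917000e+01 1.755000e+00 2.062050e+02 2.297925e+03]
```

View pics/w5.png

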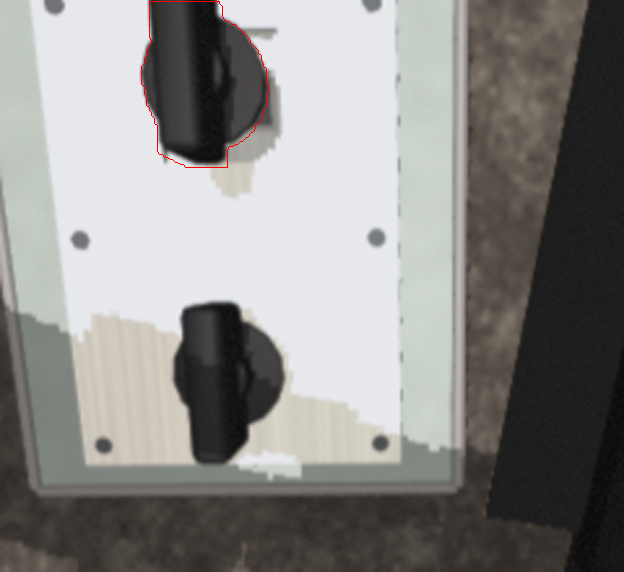

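The knob stands upright and matches the model outline at z=40 (notch height) and x=582.8. Its wing is at yaw 1.75, which is across the slot and parallel to the fixed one. Handing in.

```bash
python3 -c "
from plant import bot
print(bot.close_job())"
```

```text
the job is handed in; nothing more can be done
None
```

I put the black wing knob through the slot, pressed it to about 10 N, turned it a quarter turn clockwise and let go; the force on letting up and the last picture both show it seated in its detent with the wing across the slot, and I handed the job in at about 20 s with the gripper clear.

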